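Turn the spice caddy's cover leaf over its spine

ROBOT

A 7-joint arm with a two-finger parallel gripper is mounted at the origin on the work surface. World frame = base frame: x ahead of the robot, y to its left, z up, the work surface at z = 0. Lengths are in m, angles in rad, forces in N, time in s.
With the tool pointing down it reaches from about 0.35 to 0.9 m from the base axis. Payload 7.2 kg.
Tool frame: the origin (TCP) lies where the fingers leave the gripper's body, on its centre line; the fingertips stand 80 mm ahead of it and the grasp point (between the pads) lies 61 mm ahead of it; z points along the fingers, y is the direction in which the jaws open and shut (so a half turn about z gives the same grasp; the last joint's range is limited). The gripper opens to 88 mm and grips with 3 to 60 N. Pads are 20 mm wide; open, the fingers measure 115 mm over their backs; the gripper's body (75 mm by 178 mm) begins 61 mm behind the grasp point.
Start: joints at [1.166, 0.411, -0.013, 1.596, 0.006, 1.134, -0.082], TCP at [0.207, -0.59, 0.303] pointing down, gripper open.
Joint ranges: [-2.95, 2.95], [-0.29, 1.99], [-1.47, 1.44], [0.14, 2.54], [-1.03, 4.17], [0.13, 1.85], [-2.86, 2.86]. Speed limits (rad/s): [2.39, 2.39, 3.01, 3.01, 3.14, 3.14, 3.14].

INTERFACE

Orientations are given as a unit quaternion [x, y, z, w].
In Python, from cell import r gives the robot as it stands.
- The arm moves only by the tool step_arm, never from a script. Its arguments are lists of equal length, an entry for each row: "offset": the shift along the tool's x, y, z as a fraction of full scale, a list of three; "twist": the turn about the tool's z as a fraction of full scale. In form: {"offset": [[x, y, z], ...], "twist": [twist, ...]}. A call has 1 to 20 rows; each row shifts and turns the commanded pose from where the row before left it, along the tool's axes as they then stand; what a row does not reach is not made up. Full scale, the value 1, is 25 mm for a shift and 0.12 rad for a turn. A row lasts 1/12 s, in which the tool goes at most 41.7 mm and 7.16 degrees, less where a joint would pass 70% of its speed; a pose out of reach is approached as far as the arm can. A call with a number of a shift or a turn outside -1 to 1 is refused whole. A call with a gripper value outside its range is refused whole. "claw" is the gripper's target within -1 to 1 (fully open at 1, half-way at 0, shut at -1), set as the call begins (left out, the last holds). The fingers move at their own pace and stop on an object; "force" is the grip in N (left out, the last holds). Time passes only in rows, so rows that do not move let the fingers close. It gives the time, the measured TCP pose, the force and the opening at its end, in the units of the state.
- r.read_state(): the state, without advancing time (a new reading comes with each control period).
- r.get_image(name): name is "scene" or "side" or "wrist"; returns the picture (480x640x3 uint8, blue, green, red); there is no depth.
- r.camera_params(name): a dict with "fx", "fy", "cx", "cy" (pixels), "R" (3x3) and "t" (3): a world point X has camera coordinates R X + t. Camera axes: x right, y down, z forward; pixel columns grow to the right and rows downward; lengths in m; the calibration is good to about 2 mm. A picture is of the moment at which its call begins: read the wrist's pose just before it. camera_params takes no time and is no camera call; for the wrist camera it gives the pose at the moment of the call.
- r.close_job(): hands the job in, once; it reports no verdict.
Trained networks look in the newest picture that a camera, given by its name, has taken for a name from the list of things; names that differ only in an ending like _2 or _b are one class to them, and where a whole thing is asked for, a point or a joint stands for the part that bears it (a point fixed in the world has none). Each returns a list of dicts, best first, with "score" (0 to 1); they miss things now and then, are a little off and sometimes report something else, mostly with a low value. They report only what shows in the picture. A call takes as long as a camera call.
- r.recognise(camera, query): "bbox" ([left, top, width, height] in pixels, round what is visible of it).
- r.trace(camera, query): "pixels" (480x640 bool, what is visible of it) and "bbox" ([left, top, width, height] in pixels, round what is visible of it).
- r.tip_of(camera, query): "location" ([column, row] in pixels: a listed point, or the origin of a listed thing).
The state is a dict: "time_s": time; "joint_positions": joint angles; "joint_velocities": joint speeds; "effort": joint torques, N m; "ee_pos": TCP position; "orientation": TCP orientation; "contact_force": force on the tool from outside, world axes, zero at the start; "moment": the same for the moment, N m; "opening": finger opening in m.
Only numpy, scipy, OpenCV 4.12 (cv2) and the standard library are available. Lean on these libraries where they do the work, as an engineer would, in place of code of your own. Each camera call takes 0.05 s, during which the arm holds its last target.

TASK

The blue cover leaf of the spice caddy lies over the bay on your right as you face it from the robot (it may stand a little ajar); gently push it up by its overhanging outer lip and on over the spine until it lies flat over the left bay, so that the jars on the right are uncovered. Work with the fingertips only: do not slam the leaf or press hard, do not lift, tip or shove the caddy, and leave the salt cellar, measuring cup, basting brush and whisk where they are.

Things in the scene. Friction and masses are not known exactly. Their poses are not given: they have to be found in the camera images.
- caddy: Loose white plastic spice caddy, an open two-bay box full of small jars, 1.4 kg, standing on the counter. 150 mm deep (its x), 160 mm long (its y, along the spine), walls 4 mm thick with their rim at 70 mm height; jar caps reach 62 mm. Origin: centre of its underside. Its +x axis points to the robot's left (world +y, give or take 30 degrees): the right bay is at its -x, the left bay at its +x; its y axis points roughly towards the robot.
- spine (a point): Point on the caddy at the middle of the spine, on the hinge axis of the leaf, 73 mm above the counter and above the caddy's origin. The hinge axis runs along the caddy's y. Hinge knuckles are of 5 mm radius.
- leaf_lip (a point): Middle of the free outer edge of the blue cover leaf, half-way through its thickness, 93 mm from the hinge axis. The leaf is a rigid flat plate 4 mm thick and 150 mm long (along the spine), reaching from 6 to 93 mm from the axis; its last 18 mm overhang the caddy's outer wall as a free lip with nothing between it and the counter.
- leaf (a joint): Angle of the cover leaf about the spine, rad: 0 lying flat over the right bay, 1.57 upright, 3.14 (its stop) lying flat over the left bay. It rises first on the right side. The hinge is stiff (about 0.055 N m of friction): the leaf, about 60 g, stays at whatever angle it is left and has to be pushed all the way down; 1 to 2 N at the lip moves it.
- salt_cellar: Loose white ceramic salt cellar with a knob lid, 76 mm across, 66 mm tall; origin at the centre of its underside. Stands past one end of the caddy; leave alone.
- measuring_cup: Loose glass measuring cup with a handle, 84 mm across, 90 mm tall, handle toward its +y; origin at the centre of its underside. Stands past one end of the caddy; leave alone.
- brush: Loose orange basting brush lying to the left of the caddy, about 190 mm long (its x), 34 mm wide, 16 mm high; origin on the counter, 73 mm from the bristle end. Leave alone.
- whisk: Loose steel whisk lying left of the brush, about 245 mm long (its x), 50 mm wide, 48 mm high; origin on the counter where handle and wires meet. Leave alone.

How it is judged:
By the outcome, as a careful person would: the job done as asked, in the order asked, and still so for the second after the job is handed in, with the robot touching nothing.
It also fails if it takes over 48 s, if anything falls off the work surface, if the arm or the gripper's body presses on something with over 40 N, if the wrist force passes 120 N, or if a joint passes its speed limit or range.

## Working session

There is one attempt and no reset: what is moved stays moved. The work goes in short steps, Python scripts to look and compute and a tool call to move; the robot and the scene stay as the last step left them, time stands still between calls to the robot, and variables do not carry over. Pictures are saved under pics/ and viewed, and the job is handed in when it is done.

Besides the shell and the picture viewer there is one more tool, called after "Request:" as a command line: name --pt "numbers of a row" for each row, then --argument value for the rest. step_arm: Moves the arm, as the interface text tells. Shift numbers are shares of 25 mm and turn numbers shares of 0.12 rad, none past 1 either way. Its arguments: {"type":"object","properties":{"offset":{"type":"array"},"twist":{"type":"array"},"claw":{"type":"number"},"force":{"type":"number"}},"required":["offset","twist"]}

```bash
mkdir -p pics; ls
python3 - <<'E'
from cell import r
import cv2
s=r.read_state()
for k in s: print(k,s[k])
for n in ("scene","side"):
    im=r.get_image(n); cv2.imwrite(f"pics/{n}0.png",im)
    p=r.camera_params(n); print(n,p)
    for q in ("spine","leaf_lip","caddy","salt_cellar","measuring_cup","brush","whisk"):
        o=r.tip_of(n,q); print(q,[(d['location'],round(d['score'],2)) for d in o[:2]])
E
```

```text
pics
time_s 0.0
joint_positions [ 1.16578848  0.41189847 -0.01270733  1.59705564  0.00563444  1.13429754
 -0.08221168]
joint_velocities [ 7.19142728e-05 -1.08174496e-05 -1.67098420e-04  1.13858793e-03
 -1.69268278e-03  8.96093575e-04  2.63401744e-04]
effort [ 3.32189693e-04 -5.87957954e+01  6.42036907e-01 -2.91078025e+01
 -5.37414383e-02  1.83451729e-02  1.39512194e-04]
ee_pos [ 0.20637758 -0.5895356   0.30180516]
orientation [ 9.85851262e-01  1.67620494e-01 -2.08568619e-04 -7.84437641e-04]
contact_force [ 0.13568332 -0.37203033  0.051103  ]
moment [-0.00490184 -0.0417007  -0.00882854]
opening 0.08790139674799329
scene {'fx': 598.5837623216684, 'fy': 598.5837623216684, 'cx': 315.51525519902765, 'cy': 244.08278037559944, 'R': array([[-0.03357227,  0.99924104,  0.01975454],
       [ 0.70639419,  0.03770665, -0.70681359],
       [-0.70702203, -0.00977485, -0.70712397]]), 't': array([-0.11792571, -0.38225927,  1.56367475])}
spine [([241.0, 230.1], 0.66)]
leaf_lip []
caddy [([242.3, 261.1], 0.81)]
salt_cellar [([238.2, 331.1], 0.74)]
measuring_cup []
brush [([323.6, 266.2], 0.63)]
whisk [([380.3, 259.5], 0.75), ([242.1, 229.7], 0.16)]
side {'fx': 481.96253179288215, 'fy': 481.96253179288215, 'cx': 328.8609641595208, 'cy': 242.42465974240423, 'R': array([[ 0.9995643 , -0.02522092,  0.01533323],
       [-0.00341644, -0.61485575, -0.78863219],
       [ 0.02931775,  0.7882362 , -0.61467403]]), 't': array([-0.58325322,  0.16374385,  0.76867233])}
spine [([435.5, 335.8], 0.45)]
leaf_lip [([327.7, 352.2], 0.84)]
caddy [([326.7, 342.0], 0.63)]
salt_cellar [([432.0, 336.4], 0.55)]
measuring_cup [([232.1, 334.1], 0.95)]
brush [([331.7, 277.7], 0.62)]
whisk [([321.1, 243.0], 0.73), ([434.0, 335.5], 0.56)]
```

View pics/scene0.png

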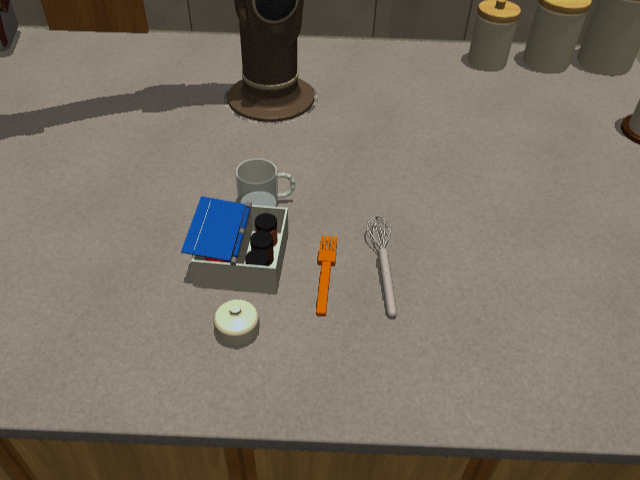

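View pics/side0.png

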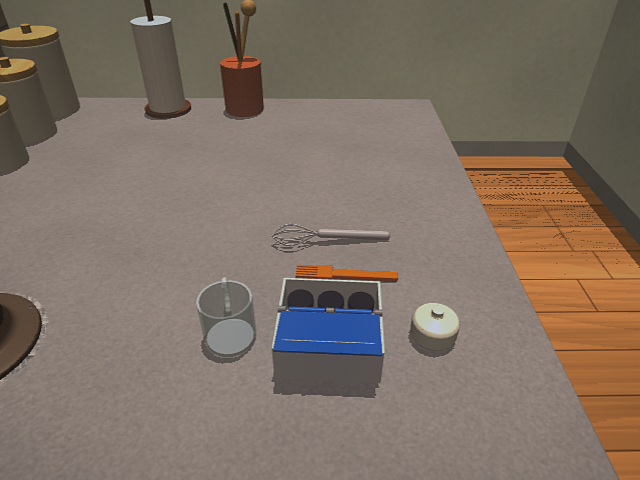

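Run:
```python
import cv2
a=cv2.imread("pics/scene0.png")[180:300,160:320]; cv2.imwrite("pics/sz.png",cv2.resize(a,None,fx=5,fy=5,interpolation=cv2.INTER_CUBIC))
a=cv2.imread("pics/side0.png")[265:405,255:405]; cv2.imwrite("pics/dz.png",cv2.resize(a,None,fx=4,fy=4,interpolation=cv2.INTER_CUBIC))
```

```text
(no output)
```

View pics/sz.png

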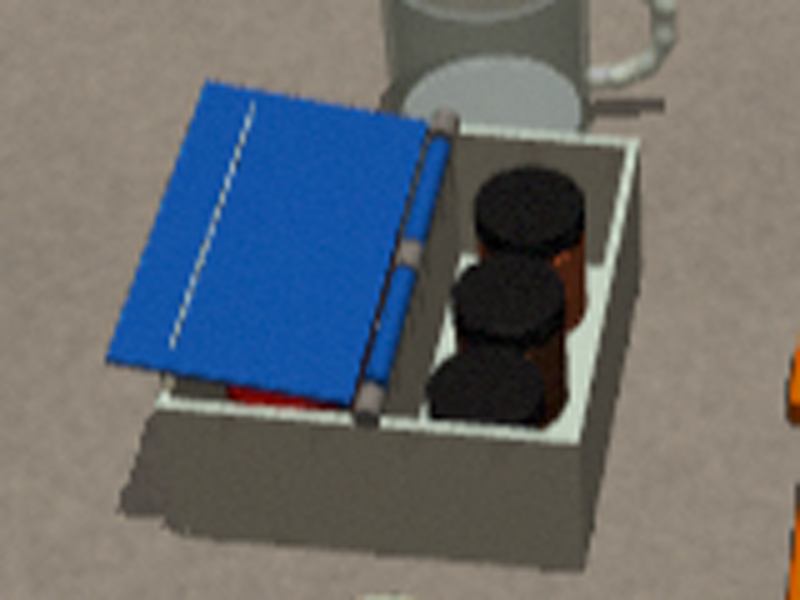

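View pics/dz.png

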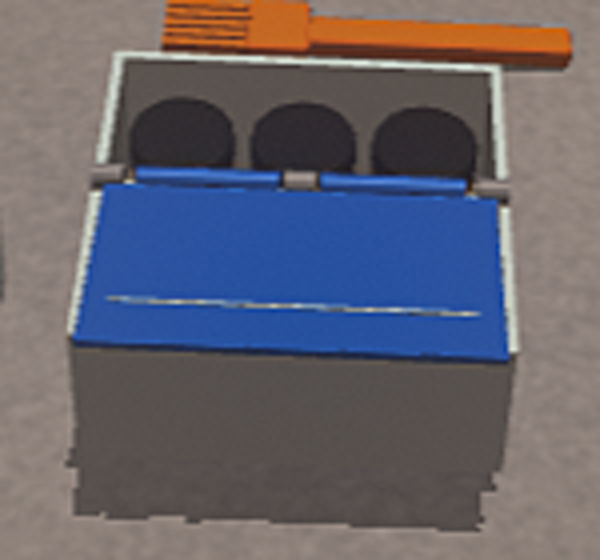

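```bash
cat > fit.py <<'E'
import numpy as np
from scipy.optimize import least_squares
def leafpt(r,y,th,off=0.002):  # caddy frame; off = above plate in closed state
    return np.array([-r*np.cos(th)+off*np.sin(th), y, .073+r*np.sin(th)+off*np.cos(th)])
def toworld(p,c):
    x,y,w=c; C,S=np.cos(w),np.sin(w)
    return np.array([x+C*p[0]-S*p[1], y+S*p[0]+C*p[1], p[2]])
def proj(P,X):
    c=P['R']@X+P['t']; return np.array([P['fx']*c[0]/c[2]+P['cx'],P['fy']*c[1]/c[2]+P['cy']])
E
python3 - <<'E'
from cell import r
from fit import *
L=[('scene',.093,.075,201.6,196.4),('scene',.093,-.075,181.6,252),('scene',.006,.075,245.6,204),('scene',.006,-.075,230.4,260.0),
('side',.093,.075,273,350),('side',.093,-.075,382,353.5),('side',.006,.075,281.2,311.2),('side',.006,-.075,379.5,315)]
C=[('scene',.075,.08,.07,287.6,208),('scene',.075,-.08,.07,275.6,268),('scene',-.075,-.08,.07,193,260),('scene',.075,-.08,0,276.6,294),
('side',.075,.08,.07,283.7,278),('side',.075,-.08,.07,380,281.5),('side',-.075,-.08,.07,384.2,353)]
P={n:r.camera_params(n) for n in('scene','side')}
def res(v):
    o=[]
    for n,a,b,u,w in L: o+=list(proj(P[n],toworld(leafpt(a,b,v[3]),v[:3]))-[u,w])
    for n,a,b,c,u,w in C: o+=list(proj(P[n],toworld(np.array([a,b,c]),v[:3]))-[u,w])
    return np.array(o)
s=least_squares(res,[.55,-.15,1.57,.2],loss='soft_l1')
print(s.x); print(res(s.x).reshape(-1,2).round(1))
for y in(.075,0,-.075): print(toworld(leafpt(.093,y,s.x[3],0),s.x[:3]))
print(toworld(np.array([0,0,.073]),s.x[:3]))
for n,z,u in(('scene',0,(238.2,331.1)),('side',0,(232.1,334.1)),('scene',0,(323.6,266.2)),('scene',0,(380.3,259.5))):
    p=P[n]; d=p['R'].T@np.array([(u[0]-p['cx'])/p['fx'],(u[1]-p['cy'])/p['fy'],1]); c=-p['R'].T@p['t']; print(c-d*c[2]/d[2])
E
```

```text
[ 5.83595593e-01 -1.95376043e-04  1.50749288e+00  1.28064533e-01]
[[-1.  -0.1]
 [-1.  -0. ]
 [-0.1  0.2]
 [-0.3  0.5]
 [-0.3 -0.3]
 [ 0.2  0.6]
 [-0.7 -1.4]
 [-0.7 -1.4]
 [-0.1  0. ]
 [-0.   0.7]
 [-2.3  1.5]
 [ 0.   0.8]
 [-0.4 -0.9]
 [-0.6 -0.8]
 [-0.  -0.6]]
[ 0.50291071 -0.08750445  0.08487747]
[ 0.57776048 -0.09224904  0.08487747]
[ 0.65261026 -0.09699363  0.08487747]
[ 5.83595593e-01 -1.95376043e-04  7.30000000e-02]
[0.75284332 0.01000148 0.        ]
[0.42423286 0.01793641 0.        ]
[0.59274574 0.15338105 0.        ]
[5.69365193e-01 2.62630248e-01 1.11022302e-16]
```

Request:
step_arm --pt "0 0 0" --pt "0 0 0" --pt "0 0 0" --pt "0 0 0" --pt "0 0 0" --twist '[0.83, 0.83, 0.83, 0.84, 0]' --claw -1 --force 10

```text
time_s: 1.22
ee_pos: [0.2066, -0.5899, 0.3027]
orientation: [0.999, -0.034, -0.0, 0.0]
contact_force: [0.6, 0.7, -0.5]
opening: 0.058
```

```bash
cat > h.py <<'E'
from cell import r
import numpy as np
from scipy.spatial.transform import Rotation as R
def go(target):
    s=r.read_state(); M=R.from_quat(s['orientation']).as_matrix()
    d=M.T@(np.array(target)-s['ee_pos'])
    print('pos',s['ee_pos'].round(4),'units',(d/.025).round(2),'rot',M.round(3).tolist(),'F',s['contact_force'].round(2),'t',s['time_s'],'op',s['opening'])
E
python3 -c "
from h import *
go([.577,-.16,.17])"
```

```text
pos [ 0.2066 -0.5899  0.3027] units [ 13.63 -18.15   5.3 ] rot [[0.998, -0.067, -0.0], [-0.067, -0.998, -0.0], [-0.0, 0.0, -1.0]] F [ 0.64  0.69 -0.53] t 1.2167 op 0.05804637285371899
```

Request:
step_arm --pt "0.68 -0.9 0.2" --pt "0.68 -0.9 0.2" --pt "0.68 -0.9 0.2" --pt "0.68 -0.9 0.2" --pt "0.68 -0.9 0.2" --pt "0.68 -0.9 0.2" --pt "0.68 -0.9 0.2" --pt "0.68 -0.9 0.2" --pt "0.68 -0.9 0.2" --pt "0.68 -0.9 0.2" --pt "0.68 -0.9 0.2" --pt "0.68 -0.9 0.2" --pt "0.68 -0.9 0.2" --pt "0.68 -0.9 0.2" --pt "0.68 -0.9 0.2" --pt "0.68 -0.9 0.2" --pt "0.68 -0.9 0.2" --pt "0.68 -0.9 0.2" --pt "0.68 -0.9 0.2" --pt "0.68 -0.9 0.2" --twist '[0, 0, 0, 0, 0, 0, 0, 0, 0, 0, 0, 0, 0, 0, 0, 0, 0, 0, 0, 0]'

```text
time_s: 2.88
ee_pos: [0.575, -0.161, 0.2025]
orientation: [1.0, -0.03, 0.0, 0.0]
contact_force: [-0.4, -0.9, 0.1]
opening: 0.0006
```

```bash
python3 -c "
from h import *
import cv2
go([.577,-.13,.153])
for n in ('wrist','side','scene'): cv2.imwrite(f'pics/{n}1.png',r.get_image(n))"
```

```text
pos [ 0.575  -0.161   0.2025] units [ 0.01 -1.24  1.98] rot [[0.998, -0.059, 0.0], [-0.059, -0.998, -0.0], [0.0, 0.0, -1.0]] F [-0.42 -0.89  0.15] t 2.8833 op 0.0005593001347463649
```

View pics/wrist1.png

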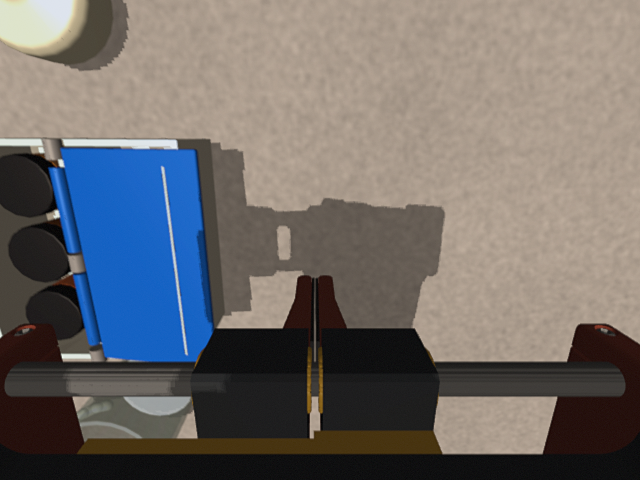

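View pics/side1.png

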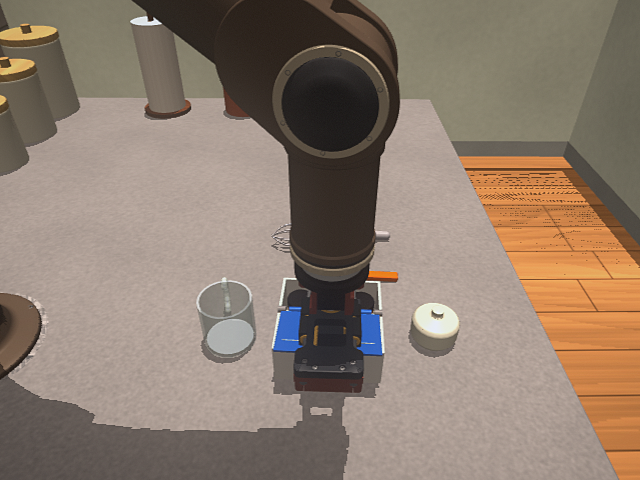

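View pics/scene1.png

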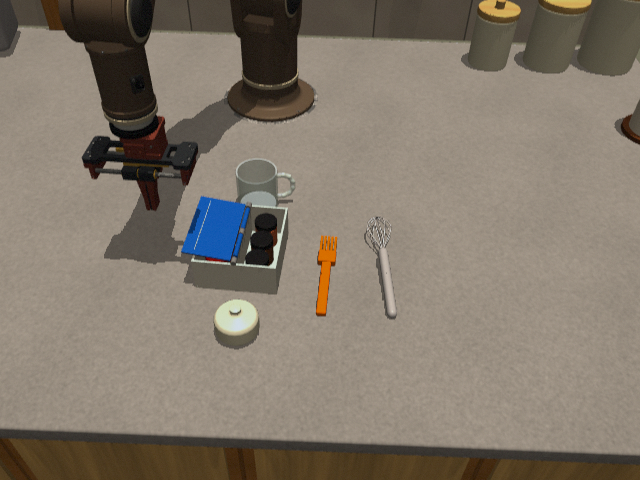

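Run:
```python
import cv2
a=cv2.imread("pics/scene1.png")[110:230,70:220]; a=cv2.resize(a,None,fx=4,fy=4,interpolation=cv2.INTER_CUBIC)
cv2.imwrite("pics/sz1.png",cv2.convertScaleAbs(a,alpha=1.8,beta=20))
a=cv2.imread("pics/wrist1.png")[260:460,180:460]; a=cv2.resize(a,None,fx=2.8,fy=2.8,interpolation=cv2.INTER_CUBIC)
cv2.imwrite("pics/wz1.png",cv2.convertScaleAbs(a,alpha=1.8,beta=20))
```

```text
(no output)
```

View pics/sz1.png

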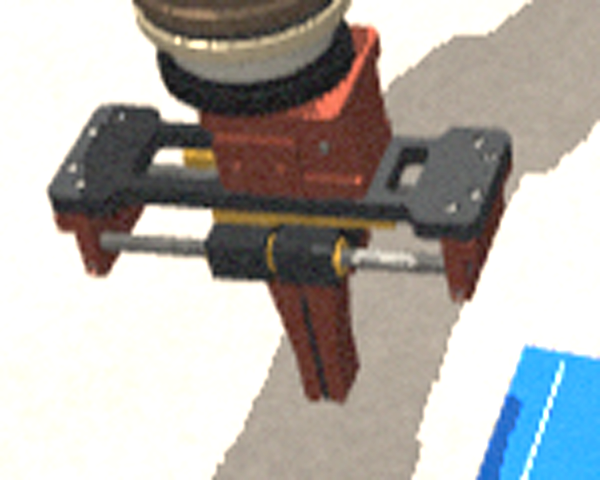

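View pics/wz1.png

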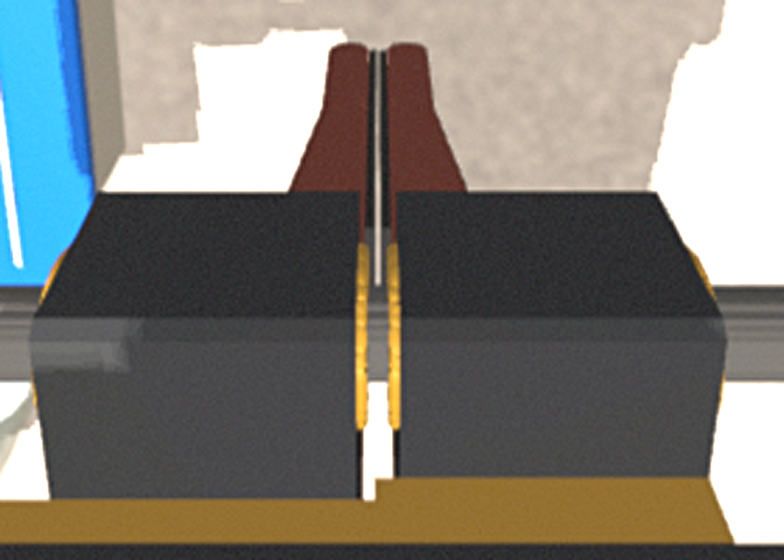

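```bash
python3 -c "
from h import *
print(r.read_state()['joint_positions'].round(3))"
```

```text
[ 0.286  0.47  -0.13   1.765  0.073  0.911 -1.5  ]
```

Request:
step_arm --pt "0 0 0" --pt "0 0 0" --pt "0 0 0" --pt "0 0 0" --pt "0 0 0" --pt "0 0 0" --pt "0 0 0" --pt "0 0 0" --pt "0 0 0" --pt "0 0 0" --pt "0 0 0" --pt "0 0 0" --pt "0 0 0" --pt "0 0 0" --pt "0 0 0" --pt "0 0 0" --twist '[-0.9, -0.9, -0.9, -0.9, -0.9, -0.9, -0.9, -0.9, -0.9, -0.9, -0.9, -0.9, -0.9, -0.9, -0.46, 0]'

```text
time_s: 4.37
ee_pos: [0.5734, -0.1639, 0.2028]
orientation: [0.729, 0.684, -0.0, 0.0]
contact_force: [-0.1, -0.1, 0.2]
opening: 0.0005
```

```bash
python3 -c "
from h import *
go([.577,-.12,.153])"
```

```text
pos [ 0.5734 -0.1639  0.2028] units [1.76 0.03 1.99] rot [[0.064, 0.998, -0.0], [0.998, -0.064, -0.001], [-0.001, -0.0, -1.0]] F [-0.11 -0.1   0.23] t 4.3667 op 0.000515060411119671
```

Request:
step_arm --pt "0.5 0 0.5" --pt "0.5 0 0.5" --pt "0.5 0 0.45" --pt "0.4 0 0.45" --pt "0 0 0" --pt "0 0 0" --pt "0 0 0" --twist '[0, 0, 0, 0, 0, 0, 0]'

```text
time_s: 4.95
ee_pos: [0.5773, -0.116, 0.1558]
orientation: [0.731, 0.683, -0.0, 0.001]
contact_force: [-0.4, 1.2, 0.0]
opening: 0.0004
```

```bash
python3 -c "
from h import *
import cv2
go([.577,-.1025,.155])
cv2.imwrite(f'pics/scene2.png',r.get_image('scene'));cv2.imwrite(f'pics/wrist2.png',r.get_image('wrist'))
a=cv2.imread('pics/scene2.png')[120:300,130:320];cv2.imwrite('pics/sz2.png',cv2.resize(a,None,fx=3,fy=3))"
```

```text
pos [ 0.5773 -0.116   0.1558] units [ 0.54 -0.05  0.03] rot [[0.068, 0.998, 0.0], [0.998, -0.068, -0.001], [-0.001, 0.001, -1.0]] F [-0.41  1.21  0.04] t 4.95 op 0.0004424079541263301
```

View pics/sz2.png

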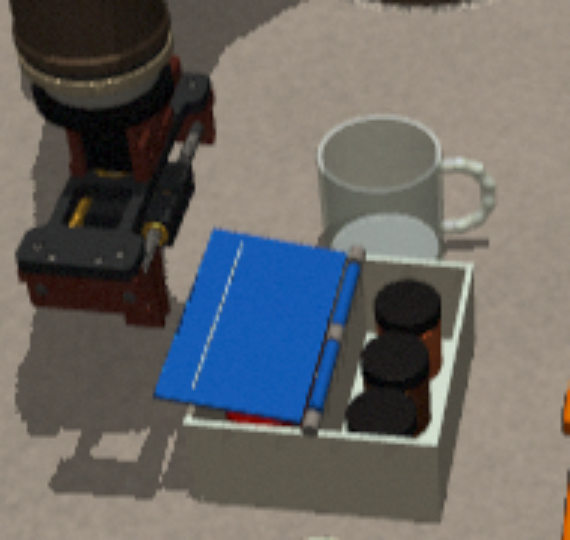

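View pics/wrist2.png

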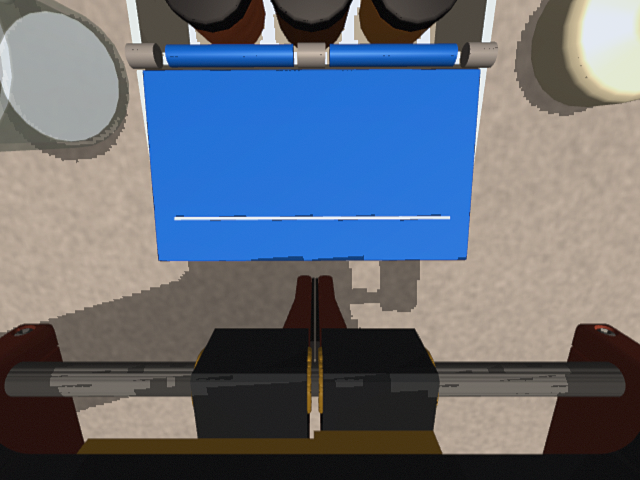

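Request:
step_arm --pt "0 0 0.3" --pt "0 0 0.3" --pt "0.1 0 0" --pt "0.1 0 0" --pt "0.1 0 0" --pt "0.1 0 0" --pt "0.08 0 0" --pt "0.06 0 0" --pt "0 0 0" --pt "0 0 0" --twist '[0, 0, 0, 0, 0, 0, 0, 0, 0, 0]'

```text
time_s: 5.88
ee_pos: [0.5781, -0.1035, 0.1404]
orientation: [0.731, 0.683, -0.001, 0.001]
contact_force: [-0.8, -6.1, -1.3]
opening: 0.0004
```

```bash
python3 -c "
from h import *
import cv2
go([.577,-.1025,.140])
cv2.imwrite(f'pics/wrist3.png',r.get_image('wrist')[200:400,150:500]);go([.577,-.1025,.140])
"
```

```text
pos [ 0.5781 -0.1035  0.1404] units [ 0.04 -0.05  0.01] rot [[0.068, 0.998, -0.0], [0.998, -0.068, -0.003], [-0.003, 0.0, -1.0]] F [-0.83 -6.07 -1.25] t 5.8833 op 0.000433074596631383
pos [ 0.5781 -0.1034  0.1404] units [ 0.03 -0.04  0.01] rot [[0.068, 0.998, -0.0], [0.998, -0.068, -0.003], [-0.003, 0.0, -1.0]] F [ 0.53 -6.56 -0.04] t 5.9333 op 0.0006961062261242188
```

View pics/wrist3.png

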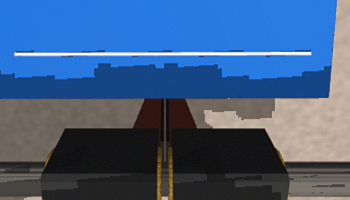

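Request:
step_arm --pt "-0.02 0 -0.04" --pt "-0.01 0 -0.06" --pt "0 0 -0.06" --pt "0 0 -0.06" --pt "0 0 0" --twist '[0, 0, 0, 0, 0]'

```text
time_s: 6.35
ee_pos: [0.5781, -0.1027, 0.1461]
orientation: [0.73, 0.683, -0.0, 0.0]
contact_force: [-0.9, -5.5, 2.0]
opening: 0.0005
```

```bash
cat > leaf.py <<'E'
from h import *
import cv2,sys
go([.577,-.1025,.140])
im=r.get_image('scene'); cv2.imwrite(f'pics/{sys.argv[1]}.png',cv2.resize(im[100:300,120:320],None,fx=3,fy=3))
E
python3 leaf.py l1
```

```text
pos [ 0.5781 -0.1027  0.1461] units [ 0.   -0.05  0.25] rot [[0.067, 0.998, 0.0], [0.998, -0.067, -0.001], [-0.001, 0.0, -1.0]] F [-0.94 -5.51  1.96] t 6.35 op 0.0004727023991669755
```

View pics/l1.png

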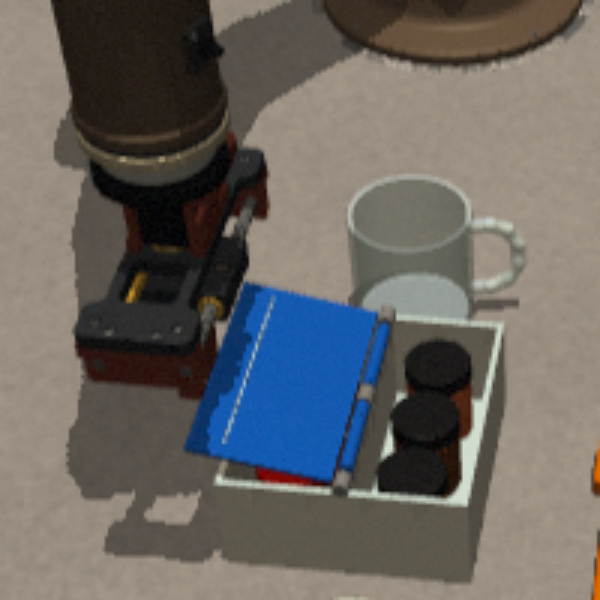

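Request:
step_arm --pt "0 0 -0.08" --pt "0.01 0 -0.08" --pt "0.015 0 -0.08" --pt "0.02 0 -0.08" --pt "0.025 0 -0.08" --pt "0.025 0 -0.08" --pt "0 0 0" --twist '[0, 0, 0, 0, 0, 0, 0]'

```text
time_s: 6.98
ee_pos: [0.5784, -0.0996, 0.1582]
orientation: [0.73, 0.683, 0.0, 0.0]
contact_force: [0.2, -4.6, 1.5]
opening: 0.0004
```

```bash
python3 leaf.py l2
```

```text
pos [ 0.5784 -0.0996  0.1582] units [-0.12 -0.05  0.73] rot [[0.066, 0.998, 0.0], [0.998, -0.066, -0.0], [-0.0, 0.0, -1.0]] F [ 0.15 -4.64  1.54] t 6.9833 op 0.00043877722656549483
```

View pics/l2.png

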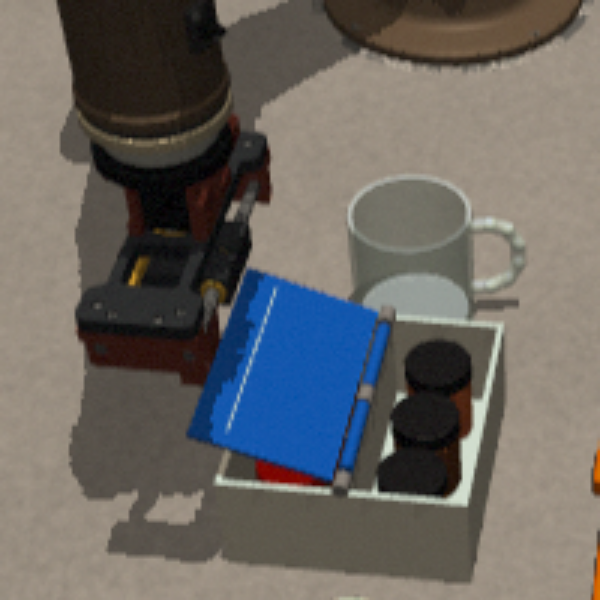

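Request:
step_arm --pt "0.055 0 -0.17" --pt "0.065 0 -0.17" --pt "0.075 0 -0.17" --pt "0.085 0 -0.16" --pt "0.095 0 -0.16" --pt "0.105 0 -0.15" --pt "0.11 0 -0.15" --pt "0.12 0 -0.14" --pt "0 0 0" --twist '[0, 0, 0, 0, 0, 0, 0, 0, 0]'

```text
time_s: 7.78
ee_pos: [0.5797, -0.081, 0.1904]
orientation: [0.73, 0.684, 0.0, 0.0]
contact_force: [-0.7, -2.7, 1.5]
opening: 0.0003
```

```bash
python3 leaf.py l3
```

```text
pos [ 0.5797 -0.081   0.1904] units [-0.86 -0.05  2.01] rot [[0.066, 0.998, 0.001], [0.998, -0.066, 0.0], [0.0, 0.001, -1.0]] F [-0.71 -2.69  1.55] t 7.7833 op 0.0002641469232623046
```

View pics/l3.png

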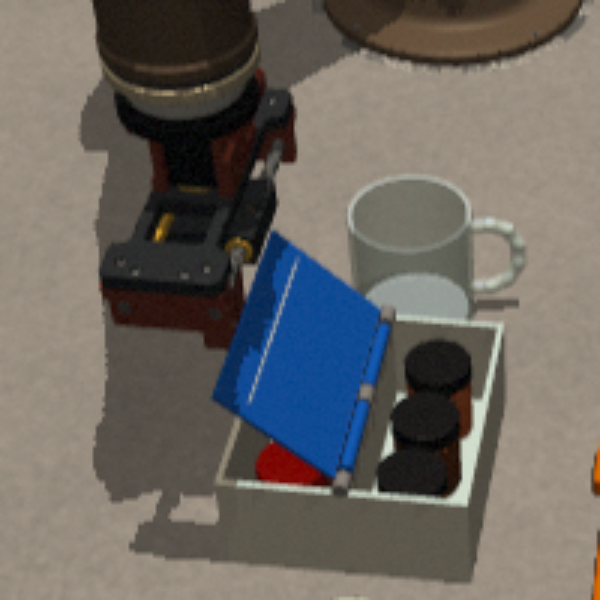

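Request:
step_arm --pt "0.15 0 -0.2" --pt "0.15 0 -0.2" --pt "0.17 0 -0.2" --pt "0.18 0 -0.2" --pt "0.19 0 -0.18" --pt "0.2 0 -0.17" --pt "0.2 0 -0.16" --pt "0.2 0 -0.14" --pt "0.2 0 -0.12" --pt "0.2 0 -0.1" --pt "0.2 0 -0.08" --pt "0.2 0 -0.04" --pt "0 0 0" --twist '[0, 0, 0, 0, 0, 0, 0, 0, 0, 0, 0, 0, 0]'

```text
time_s: 8.92
ee_pos: [0.5833, -0.0245, 0.2345]
orientation: [0.73, 0.684, 0.0, -0.0]
contact_force: [-0.2, 0.1, -0.3]
opening: -0.0
```

```bash
python3 leaf.py l4
```

```text
pos [ 0.5833 -0.0245  0.2345] units [-3.13 -0.05  3.78] rot [[0.065, 0.998, 0.001], [0.998, -0.065, 0.001], [0.001, 0.0, -1.0]] F [-0.16  0.11 -0.34] t 8.9167 op -1.4724171767484056e-05
```

View pics/l4.png

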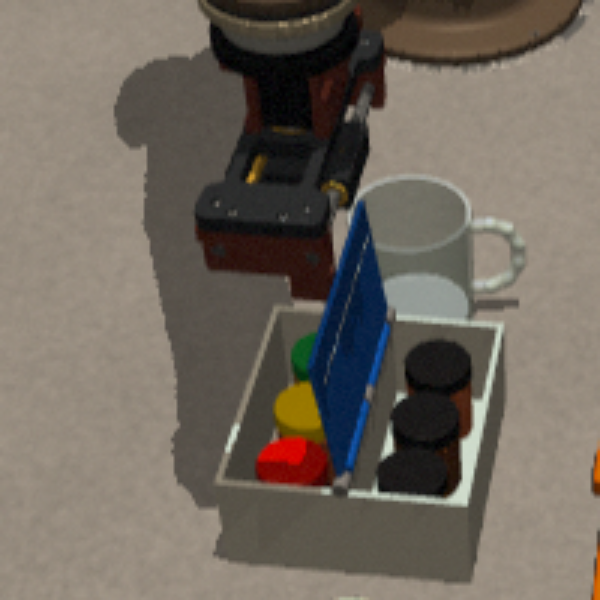

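```bash
cat > arc.py <<'E'
from h import *
import sys
def F(th):
    rho=np.interp(th,[1.5,3.1],[.081,.072])
    # -y side/top face of the leaf at radius rho
    return np.array([-.001-rho*np.cos(th)-.002*np.sin(th)-.010, .073+rho*np.sin(th)-.002*np.cos(th)+.080])
a,b,n=float(sys.argv[1]),float(sys.argv[2]),int(sys.argv[3])
s=r.read_state(); p=s['ee_pos'][1:]; print(p.round(4))
for th in np.linspace(a,b,n):
    q=F(th); print(round(th,2),q.round(4),((q-p)/.025*[1,-1]).round(3)); p=q
E
python3 arc.py 1.5 2.9 19
```

```text
[-0.0252  0.2343]
1.5 [-0.0187  0.2337] [0.258 0.024]
1.58 [-0.0124  0.2336] [0.251 0.003]
1.66 [-0.0062  0.233 ] [0.249 0.023]
1.73 [-1.00e-04  2.32e-01] [0.245 0.042]
1.81 [0.0059 0.2304] [0.24 0.06]
1.89 [0.0117 0.2285] [0.233 0.079]
1.97 [0.0174 0.2261] [0.225 0.096]
2.04 [0.0228 0.2233] [0.216 0.113]
2.12 [0.0279 0.2201] [0.205 0.128]
2.2 [0.0327 0.2165] [0.193 0.143]
2.28 [0.0373 0.2126] [0.181 0.157]
2.36 [0.0414 0.2083] [0.167 0.17 ]
2.43 [0.0452 0.2038] [0.152 0.181]
2.51 [0.0487 0.199 ] [0.137 0.191]
2.59 [0.0517 0.194 ] [0.121 0.2  ]
2.67 [0.0543 0.1888] [0.104 0.208]
2.74 [0.0565 0.1835] [0.087 0.214]
2.82 [0.0582 0.178 ] [0.07  0.219]
2.9 [0.0595 0.1724] [0.052 0.222]
```

Request:
step_arm --pt "0.26 0 0.02" --pt "0.25 0 0.0" --pt "0.25 0 0.02" --pt "0.25 0 0.04" --pt "0.24 0 0.06" --pt "0.23 0 0.08" --pt "0.225 0 0.095" --pt "0.215 0 0.115" --pt "0.205 0 0.13" --pt "0.195 0 0.145" --pt "0.18 0 0.155" --pt "0 0 0" --twist '[0, 0, 0, 0, 0, 0, 0, 0, 0, 0, 0, 0]'

```text
time_s: 9.97
ee_pos: [0.5869, 0.0375, 0.2117]
orientation: [0.73, 0.684, -0.0, -0.001]
contact_force: [-1.1, -0.7, -0.6]
opening: 0.0007
```

```bash
python3 leaf.py l5; python3 arc.py 2.36 2.98 9
```

```text
pos [0.5869 0.0375 0.2117] units [-5.62 -0.03  2.87] rot [[0.065, 0.998, -0.001], [0.998, -0.065, 0.001], [0.0, -0.001, -1.0]] F [-1.13 -0.67 -0.62] t 9.9667 op 0.0006748450791345558
[0.0369 0.212 ]
2.36 [0.0417 0.2081] [0.19  0.158]
2.44 [0.0454 0.2035] [0.151 0.181]
2.51 [0.0488 0.1988] [0.136 0.191]
2.59 [0.0518 0.1938] [0.12 0.2 ]
2.67 [0.0544 0.1886] [0.103 0.207]
2.75 [0.0565 0.1833] [0.086 0.213]
2.82 [0.0583 0.1778] [0.069 0.218]
2.9 [0.0596 0.1723] [0.052 0.222]
2.98 [0.0604 0.1667] [0.034 0.224]
```

View pics/l5.png

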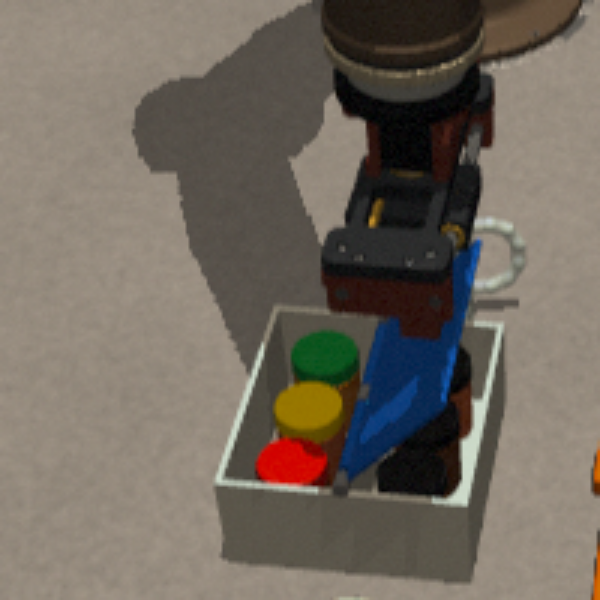

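Going as planned: the leaf is past upright and the caddy has not moved. I'll continue down.

Request:
step_arm --pt "0.18 0 0.16" --pt "0.15 0 0.18" --pt "0.135 0 0.19" --pt "0.12 0 0.2" --pt "0.1 0 0.21" --pt "0.085 0 0.21" --pt "0.07 0 0.21" --pt "0.05 0 0.21" --pt "0.03 0 0.2" --pt "0 0 0" --twist '[0, 0, 0, 0, 0, 0, 0, 0, 0, 0]'

```text
time_s: 10.85
ee_pos: [0.5883, 0.0593, 0.1671]
orientation: [0.73, 0.683, -0.001, -0.0]
contact_force: [-0.2, -0.1, -0.0]
opening: 0.0003
```

```bash
python3 leaf.py l6; python3 arc.py 3.0 3.14 3
```

```text
pos [0.5883 0.0593 0.1671] units [-6.49 -0.02  1.09] rot [[0.066, 0.998, -0.002], [0.998, -0.066, -0.0], [-0.0, -0.002, -1.0]] F [-0.24 -0.07 -0.01] t 10.85 op 0.0003166305777943095
[0.0592 0.1677]
3.0 [0.0606 0.1652] [0.056 0.097]
3.07 [0.0608 0.1602] [0.011 0.203]
3.14 [0.061  0.1551] [0.006 0.202]
```

View pics/l6.png

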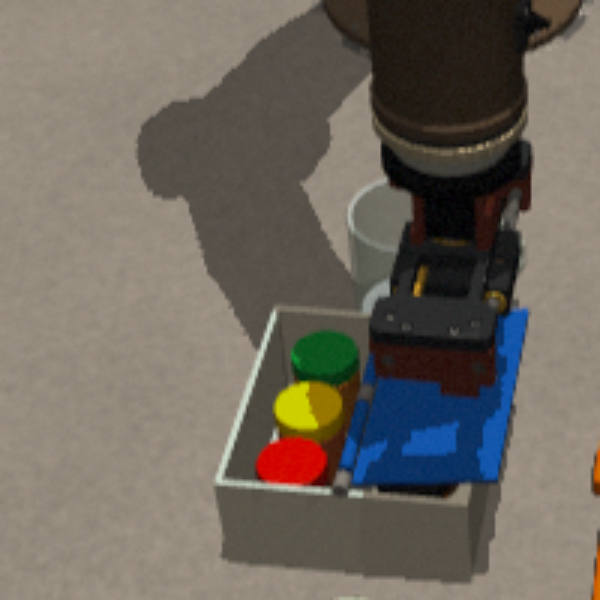

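Slowly down the last 12 mm, pausing to check the force.

Request:
step_arm --pt "0.03 0 0.08" --pt "0.01 0 0.08" --pt "0 0 0.08" --pt "0 0 0.08" --pt "0 0 0.08" --pt "0 0 0.06" --pt "0 0 0" --pt "0 0 0" --twist '[0, 0, 0, 0, 0, 0, 0, 0]'

```text
time_s: 11.57
ee_pos: [0.5888, 0.0601, 0.1568]
orientation: [0.73, 0.683, -0.0, -0.0]
contact_force: [0.2, -0.3, -0.0]
opening: 0.0006
```

```bash
python3 leaf.py l7
```

```text
pos [0.5888 0.0601 0.1568] units [-6.52 -0.04  0.67] rot [[0.066, 0.998, -0.0], [0.998, -0.066, -0.0], [-0.0, -0.0, -1.0]] F [ 0.17 -0.3  -0.  ] t 11.5667 op 0.0006092454424017221
```

Request:
step_arm --pt "0 0 0.03" --pt "0 0 0.03" --pt "0 0 0.02" --pt "0 0 0" --pt "0 0 0" --twist '[0, 0, 0, 0, 0]'

```text
time_s: 12.03
ee_pos: [0.589, 0.0603, 0.1554]
orientation: [0.73, 0.683, 0.0, 0.0]
contact_force: [-2.1, 0.0, 4.7]
opening: 0.0004
```

```bash
python3 leaf.py l8
```

```text
pos [0.589  0.0603 0.1554] units [-6.53 -0.05  0.62] rot [[0.066, 0.998, 0.0], [0.998, -0.066, -0.0], [-0.0, 0.0, -1.0]] F [-2.09  0.04  4.71] t 12.0333 op 0.00043181752019402867
```

View pics/l8.png

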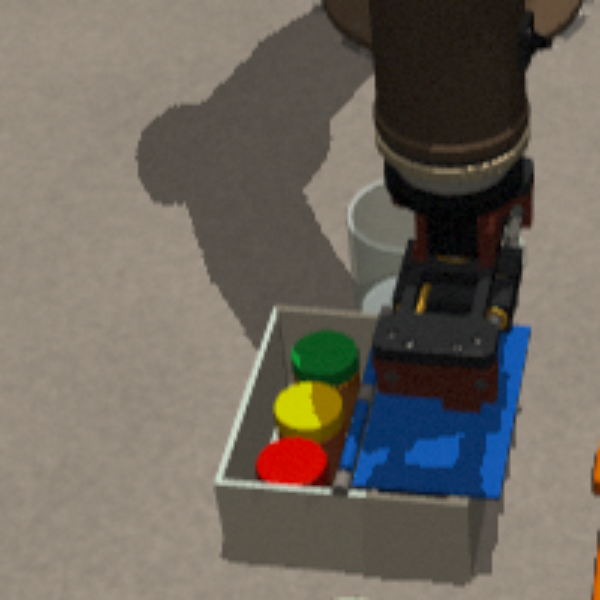

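Request:
step_arm --pt "0 0 -0.1" --pt "0 0 -0.4" --pt "0 0 -0.8" --pt "0 0 -1" --pt "0 0 -1" --pt "-0.8 0 -1" --pt "-1 0 -0.5" --pt "-1 0 0" --pt "-1 0 0" --pt "-1 0 0" --pt "-1 0 0" --pt "-1 0 0" --pt "-1 0 0" --pt "-1 0 0" --pt "-1 0 0" --pt "-1 0 0" --pt "0 0 0" --pt "0 0 0" --twist '[0, 0, 0, 0, 0, 0, 0, 0, 0, 0, 0, 0, 0, 0, 0, 0, 0, 0]'

```text
time_s: 13.58
ee_pos: [0.5705, -0.2109, 0.2752]
orientation: [0.731, 0.682, -0.0, 0.0]
contact_force: [-0.5, 1.3, 1.4]
opening: 0.0002
```

```bash
python3 leaf.py l9; python3 -c "
from h import *
import cv2
im=r.get_image('side');cv2.imwrite('pics/side9.png',im)
for n,q in (('scene','salt_cellar'),('scene','brush'),('scene','whisk'),('side','measuring_cup'),('scene','leaf_lip'),('scene','spine'),('scene','caddy')):
    print(q,[(d['location'],round(d['score'],2)) for d in r.tip_of(n,q)[:2]])"
```

```text
pos [ 0.5705 -0.2109  0.2752] units [ 4.34 -0.04  5.41] rot [[0.07, 0.998, -0.0], [0.998, -0.07, -0.0], [-0.0, -0.0, -1.0]] F [-0.53  1.26  1.39] t 13.5833 op 0.0002436590931851253
salt_cellar [([236.3, 331.1], 0.82)]
brush [([324.4, 268.7], 0.78)]
whisk [([379.9, 258.0], 0.97)]
measuring_cup [([234.4, 336.5], 0.82), ([328.3, 340.5], 0.45)]
leaf_lip [([291.0, 236.9], 0.92)]
spine [([241.0, 234.2], 0.95)]
caddy []
```

View pics/l9.png

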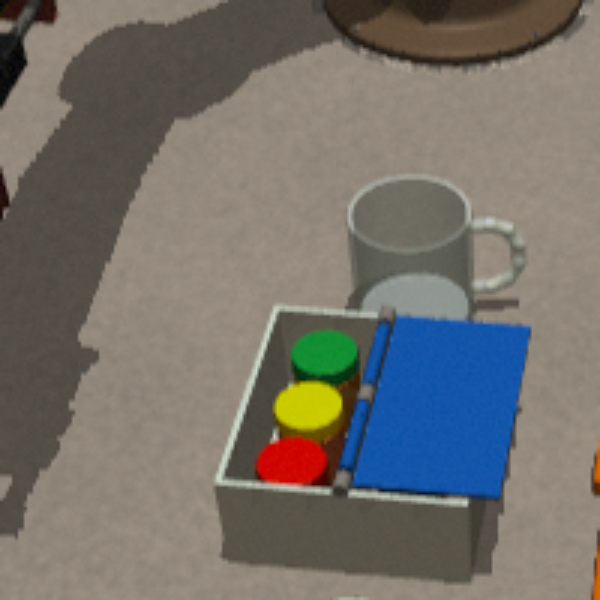

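View pics/side9.png

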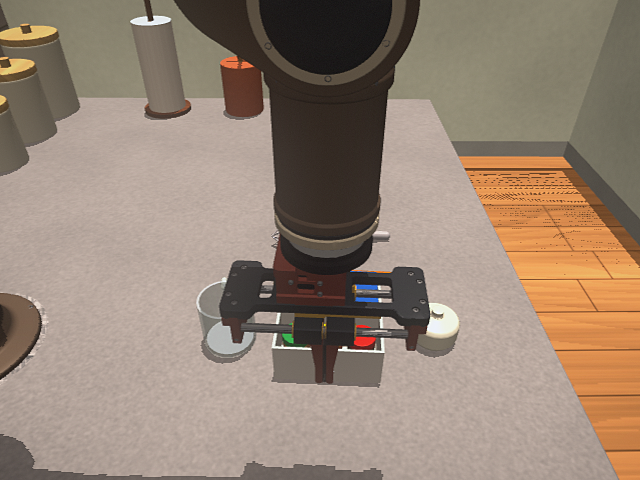

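```bash
python3 -c "
from cell import r
from fit import *
P=r.camera_params('scene'); c=[.5836,-.0002,1.5075]
for d in (0,.003):
 for th in (3.14,3.09,3.0):
  print(d,th,[proj(P,toworld(leafpt(a,y,th,-.002),[c[0],c[1]+d,c[2]])).round(1).tolist() for a,y in((.093,.075),(.093,-.075),(.006,.075),(.006,-.075))])
 print([proj(P,toworld(np.array(k),[c[0],c[1]+d,c[2]])).round(1).tolist() for k in((-.075,.08,.07),(-.075,-.08,.07),(.075,-.08,0))])
"
python3 - <<'E'
import cv2
a=cv2.imread('pics/scene0.png'); b=cv2.imread('pics/l9.png')
g=cv2.resize(a[100:300,120:320],None,fx=3,fy=3)
# caddy front wall strip shift
t=g[500:585,210:500]; m=cv2.matchTemplate(b,t,cv2.TM_CCOEFF_NORMED); print(cv2.minMaxLoc(m))
E
```

```text
0 3.14 [[296.5, 208.5], [286.2, 265.5], [251.5, 204.9], [236.7, 261.4]]
0 3.09 [[296.4, 206.6], [286.0, 263.7], [251.5, 204.8], [236.7, 261.2]]
0 3.0 [[295.8, 203.3], [285.4, 260.3], [251.3, 204.6], [236.5, 261.0]]
[[210.8, 201.9], [190.7, 261.5], [276.6, 294.8]]
0.003 3.14 [[298.0, 208.5], [287.9, 265.6], [253.1, 205.0], [238.4, 261.4]]
0.003 3.09 [[297.9, 206.7], [287.8, 263.7], [253.0, 204.9], [238.4, 261.3]]
0.003 3.0 [[297.4, 203.4], [287.1, 260.4], [252.9, 204.7], [238.2, 261.1]]
[[212.4, 202.0], [192.5, 261.6], [278.3, 294.8]]
(-0.30815646052360535, 0.8991910219192505, (310, 115), (225, 501))
```

```bash
python3 -c "
from cell import r
print(r.read_state()['time_s']); print(r.close_job())"
```

```text
14.0333
the job is handed in; nothing more can be done
None
```

The blue leaf now lies flat over the left bay, and the right-hand jars (red, yellow, green) are uncovered. I handed the job in at about 14 s, with the gripper raised clear of everything.

**How it went:** I used closed fingertips pressed against the outer lip. I lifted it along its arc, pushed it past upright, then eased it down on the other side until it reached its stop. The largest contact readings were about 6.5 N sideways when I first touched the lip and about 5 N when the leaf met its stop.

**Last checks:**
- **Leaf:** in the final scene picture its corners match an angle of about 3.14 rad to within roughly 1–2 pixels.
- **Caddy:** its lower corner is where it started to within about 1 pixel, roughly 2–3 mm. Single corner readings varied by up to 1.7 pixels, so I can't rule out a shift of a millimetre or two from the first touch. An automatic image match reported a 5-pixel shift. I discounted it because the shadows had changed and the corners I read by hand did not agree.
- **Other objects:** the salt cellar, cup, brush and whisk were found within 2–3 pixels of their first positions, which I take as detector noise. The robot never went near them.
- **Side view:** the arm blocked it at the end, so I did not use it to check the leaf. The network also did not find the caddy's origin in the final scene picture.

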